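# Find the control vial under the sliding cover

## Task

Slide the loose cover plate of the grey storage box away from the robot along its rails, without lifting it off, until all three pockets are open, and leave it there. One pocket holds the capped glass control vial: lift it out and stand it upright in the shallow steel tray, setting it down rather than dropping it. Leave the flat desiccant discs in their pockets and do not disturb the tube rack, carton and bottle.

Things in the scene. Friction and masses are not known exactly. Their poses are not given: they have to be found in the camera images.
- box: Grey storage box, fixed to the bench, 218 mm (x, pointing away from the robot) x 166 mm (y). Origin: centre of its underside. Near half: three open pockets. Far half (x -7 to 103 mm): a flat deck. Deck and the two rails along x are 58 mm high; the side guides (5 mm thick) and end stops (6 mm thick) around them are 64 mm high.
- pocket_mid (a point): Centre of the middle pocket's floor, 6 mm above the bench, at x = -50 mm, y = 0 of the box; axes as the box's. The other two pockets lie 48 mm to either side in y. Each pocket is 86 mm long in x and 44 mm wide in y, open at the top; 4 mm dividers, 45 mm high, between them. Fingers fit in best when they close along x.
- cover_knob (a point): Centre (half-way up) of the upright black knob on the cover plate, 22 mm in diameter, 28 mm high; 77 mm above the bench, 14 mm above the plate's top face. In the box's x it starts 17 to 23 mm nearer than the box's origin; it is 80 mm beyond the origin when the plate meets the far end stop and all pockets are fully open. Axes as the box's.
- cover_plate (a point): Centre of the top face of the loose aluminium cover plate, 102 mm (x) x 152 mm (y) x 5 mm, about 0.22 kg. It lies on rails and deck with 2 mm play to each side guide, covers the pockets at the start, slides freely along the box's x and stays where it is left. The knob stands 28 mm from this point towards +x.
- vial_center (a point): Centre (25 mm above its foot) of the control vial: amber glass body 22 mm in diameter, 37 mm high, with an aluminium cap 20 mm in diameter; 50 mm high in all, about 28 g. It stands upright in one of the pockets, up to 7 mm off the pocket's centre in x and 4 mm in y, its top 2 mm below the cover. z runs up along the vial.
- disc0_center (a point): Centre of a flat white desiccant disc, 32 mm in diameter, 10 mm high, lying in another pocket.
- disc1_center (a point): Centre of the second, identical desiccant disc, in the remaining pocket.
- tray: Shallow stainless steel tray, fixed to the bench, open at the top, 110 mm (x) x 130 mm (y), walls 3 mm thick and 18 mm high, floor 3 mm above the bench. Origin: centre of its underside.
- rack: Bystander: white tube rack, 70 x 150 mm, full of clear tubes with red caps, 80 mm high. Origin: centre of its underside.
- carton: Bystander: white carton with a green band, 70 x 110 x 55 mm. Origin: centre of its underside.
- bottle: Bystander: white plastic bottle, 60 mm in diameter, 120 mm high. Origin: centre of its underside.

How it is judged:
By the outcome, as a careful person would: the job done as asked, in the order asked, and still so for the second after the job is handed in, with the robot touching nothing.
It also fails if it takes over 54 s, if anything falls off the work surface, if the arm or the gripper's body presses on something with over 40 N, if the wrist force passes 120 N, or if a joint passes its speed limit or range.

## Robot

A 6-joint arm with a two-finger parallel gripper is mounted at the origin on the work surface. World frame = base frame: x ahead of the robot, y to its left, z up, the work surface at z = 0. Lengths are in m, angles in rad, forces in N, time in s.
With the tool pointing down it reaches from about 0.35 to 0.975 m from the base axis. Payload 4.9 kg.
Tool frame: the origin (TCP) lies at the very end of the fingers, on their centre line; the grasp point (between the pads) lies ctrl.grip_point_offset behind it (ctrl.grip_point_offset is the distance from the TCP to the grasp point, in m); z points along the fingers, y is the direction in which the jaws open and shut (so a half turn about z gives the same grasp; the last joint's range is limited). The gripper opens to 85 mm and grips with 20 to 120 N. Pads are 22 mm wide; open, the fingers measure 114 mm over their backs; the gripper's body (76 mm by 85 mm) begins 54 mm behind the grasp point. The pads swing forward as they close: fully open they stand 13 mm farther back than shut.
Start: joints at [1.208, 0.053, 1.613, -0, 1.476, -0.119], TCP at [0.151, 0.607, 0.231] pointing down, gripper open.
Joint ranges: [-3.01, 3.01], [-1.01, 2.22], [0.06, 2.58], [-1.02, 4.17], [0.09, 2.62], [-3.14, 3.14]. Speed limits (rad/s): [2.57, 2.57, 3.14, 3.14, 3.14, 3.14].

## Interface

Orientations are given as a rotation vector (axis times angle).
In Python, from station import ctrl gives the robot as it stands. The module is installed in compiled form; this text tells all that it offers.
- The arm moves only by the shell command python3 -m creep 'ROWS' [FORCE]. ROWS is JSON, a list of rows, each a list of 5 numbers: the closure in counts, from 0 (fully open) to 255 (shut), then the shift along the tool's x, y, z in mm, then the turn about the tool's z in rad. A call has 1 to 12 rows; each row is the pose to reach, as a shift and turn from the pose commanded when the call began, along the tool's axes at that moment; what a row does not reach only later rows make up. A row lasts 1/12 s, in which the tool goes at most 41.7 mm and 7.16 degrees, less where a joint would pass 70% of its speed; a pose out of reach is approached as far as the arm can. A call with a gripper value outside its range is refused whole. The fingers move at their own pace and stop on an object; FORCE is the grip in N (left out, the last holds). Time passes only in rows, so rows that repeat a pose let the fingers close. It gives the time, the measured TCP pose, the force and the opening at its end, in the units of the state.
- ctrl.get_obs(): the state, without advancing time (a new reading comes with each control period).
- ctrl.get_image(name): name is "side" or "top"; returns the picture (384x512x3 uint8, red, green, blue); there is no depth.
- ctrl.calibration(name): a dict with "fx", "fy", "cx", "cy" (pixels), "R" (3x3) and "t" (3): a world point X has camera coordinates R X + t. Camera axes: x right, y down, z forward; pixel columns grow to the right and rows downward; lengths in m; the calibration is good to about 2 mm. A picture is of the moment at which its call begins. calibration takes no time and is no camera call.
- ctrl.finish_job(): hands the job in, once; it reports no verdict.
Trained networks look in the newest picture that a camera, given by its name, has taken for a name from the list of things; names that differ only in an ending like _2 or _b are one class to them, and where a whole thing is asked for, a point or a joint stands for the part that bears it (a point fixed in the world has none). Each returns a list of dicts, best first, with "conf" (0 to 1); they miss things now and then, are a little off and sometimes report something else, mostly with a low value. They report only what shows in the picture. A call takes as long as a camera call.
- ctrl.boxes_of(camera, label): "rect" ([left, top, width, height] in pixels, round what is visible of it).
- ctrl.outline_of(camera, label): "mask" (384x512 bool, what is visible of it) and "rect" ([left, top, width, height] in pixels, round what is visible of it).
The state is a dict: "t": time; "q": joint angles; "dq": joint speeds; "effort": joint torques, N m; "tool_pos": TCP position; "tool_rot": TCP orientation; "contact_force": force on the tool from outside, world axes, zero at the start; "wrist_torque": the same for the moment, N m; "opening": finger opening in m.
Only numpy, scipy, OpenCV 4.12 (cv2) and the standard library are available. Lean on these libraries where they do the work, as an engineer would, in place of code of your own. Each camera call takes 0.05 s, during which the arm holds its last target. There are 200 camera calls.

## Working session

There is one attempt and no reset: what is moved stays moved. The work goes in short steps, Python scripts to look and compute and a shell command to move; the robot and the scene stay as the last step left them, time stands still between calls to the robot, and variables do not carry over. Pictures are saved under pics/ and viewed, about 8 in all and at most 12, crops included, and the job is handed in when it is done.

```bash
mkdir -p pics; python3 - <<'E'
from station import ctrl
import cv2,numpy as np
o=ctrl.get_obs(); print(o['t'],o['tool_pos'],o['tool_rot'],o['opening'],ctrl.grip_point_offset)
ims=[]
for c in("top","side"):
    im=ctrl.get_image(c); cv2.imwrite(f"pics/{c}0.png",im[:,:,::-1])
    k=ctrl.calibration(c); print(c,k['fx'],k['cx'],k['cy'],np.round(k['R'],4).tolist(),np.round(k['t'],4).tolist())
    for l in("box","cover_knob","cover_plate","tray","rack","carton","bottle"):
        print(l,[(np.round(d['rect']).tolist(),round(d['conf'],2)) for d in ctrl.boxes_of(c,l)[:2]])
E
```

```text
0.0 [0.1506578  0.60593127 0.23004873] [-0.38194681 -3.11778125  0.00313515] 0.08554602372809454 0.0187
top 419.1858994782246 252.71019464181487 187.45175835586736 [[-0.0266, -0.9996, 0.0117], [-0.9917, 0.0249, -0.1258], [0.1254, -0.015, -0.992]] [0.0182, 0.5926, 1.4023]
box [([260.0, 155.0, 60.0, 74.0], 0.83)]
cover_knob [([265.0, 187.0, 49.0, 40.0], 0.88)]
cover_plate [([263.0, 186.0, 50.0, 39.0], 0.96)]
tray [([178.0, 208.0, 38.0, 34.0], 0.6)]
rack [([360.0, 195.0, 50.0, 27.0], 0.75)]
carton [([95.0, 199.0, 36.0, 25.0], 0.6)]
bottle [([167.0, 136.0, 23.0, 17.0], 0.7)]
side 374.97961230949267 258.28141380239896 187.48171151245518 [[0.9327, -0.36, 0.0209], [-0.2034, -0.573, -0.7939], [0.2978, 0.7363, -0.6076]] [-0.5397, 0.2058, 0.9935]
box [([234.0, 208.0, 90.0, 62.0], 0.88)]
cover_knob [([237.0, 217.0, 45.0, 39.0], 0.57)]
cover_plate [([238.0, 212.0, 44.0, 42.0], 0.84)]
tray [([191.0, 169.0, 38.0, 29.0], 0.56), ([266.0, 134.0, 19.0, 33.0], 0.25)]
rack [([275.0, 300.0, 67.0, 82.0], 0.89)]
carton [([187.0, 122.0, 29.0, 29.0], 0.89)]
bottle [([269.0, 129.0, 16.0, 36.0], 0.87)]
```

View pics/top0.png

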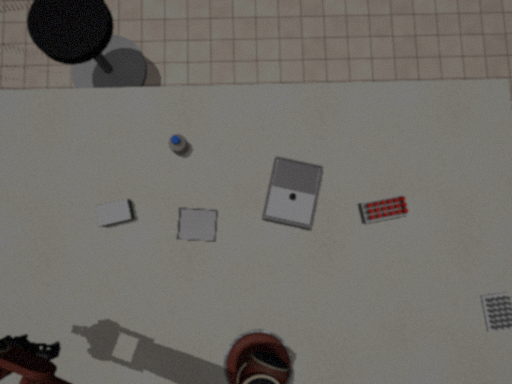

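View pics/side0.png

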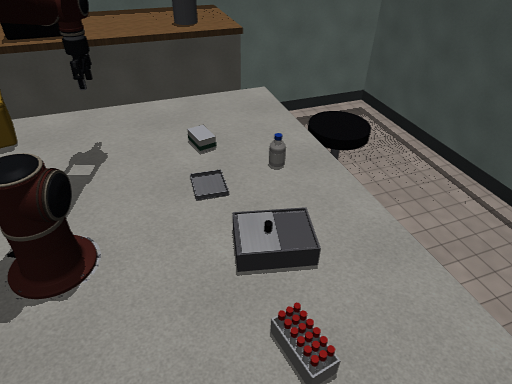

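The top view shows the box at about px (293,193), turned slightly, with the knob at (292,197). The tray is at (197,224), the rack at (385,209) on the right, and the carton and bottle on the left. The side view agrees. Next I fit the poses to the silhouettes.

```bash
cat > h.py <<'E'
from station import ctrl
import cv2,numpy as np
from scipy.optimize import minimize,least_squares
K={c:ctrl.calibration(c) for c in("top","side")}
def proj(c,X):
    k=K[c]; p=np.atleast_2d(X)@np.asarray(k['R']).T+np.asarray(k['t'])
    return np.c_[k['fx']*p[:,0]/p[:,2]+k['cx'],k['fy']*p[:,1]/p[:,2]+k['cy']]
def plane(c,uv,z):
    k=K[c];R=np.asarray(k['R']);t=np.asarray(k['t'])
    d=R.T@[(uv[0]-k['cx'])/k['fx'],(uv[1]-k['cy'])/k['fy'],1]; o=-R.T@t
    return o+d*(z-o[2])/d[2]
def tri(obs):
    x0=plane(*list(obs.items())[0],.07)
    r=least_squares(lambda X:np.concatenate([proj(c,X)[0]-u for c,u in obs.items()]),x0)
    return r.x,r.fun
def T(p,xy): # local->world
    c,s=np.cos(p[2]),np.sin(p[2]); return np.array([p[0]+c*xy[0]-s*xy[1],p[1]+s*xy[0]+c*xy[1]])
def hull_iou(c,p,dims,m,S=8):
    L,W,H=dims; P=[[*T(p,(a*L/2,b*W/2)),z] for a in(-1,1) for b in(-1,1) for z in(0,H)]
    q=cv2.convexHull((proj(c,P)).astype(np.float32))
    im=np.zeros((384*S,512*S),np.uint8); cv2.fillPoly(im,[np.round((q+.5)*S-.5).astype(int)],1)
    sm=cv2.resize(im.astype(np.float32),(512,384),interpolation=cv2.INTER_AREA)
    return np.minimum(sm,m).sum()/np.maximum(sm,m).sum()
def fit(dims,masks,p0):
    f=lambda p:-sum(hull_iou(c,p,dims,m) for c,m in masks.items())
    b=minimize(f,p0,method='Nelder-Mead',options=dict(initial_simplex=np.array([p0]+[np.array(p0)+d for d in np.diag([.01,.01,.15])]),maxiter=90,xatol=2e-4,fatol=1e-4))
    return b.x,-b.fun/len(masks)
E
python3 - <<'E'
from h import *
ims={c:ctrl.get_image(c) for c in K}
for l,d,y0 in(("box",(.218,.166,.064),-.15),("tray",(.11,.13,.018),0),("rack",(.07,.15,.08),.1)):
    ms={}
    for c in K:
        o=ctrl.outline_of(c,l)
        if o: ms[c]=o[0]['mask'].astype(np.float32)
    r=np.argwhere(ms['top']).mean(0)[::-1]; x=plane('top',r,d[2]*.8)
    for sub in (ms,{'top':ms['top']},{'side':ms['side']}):
        p,s=fit(d,sub,[x[0],x[1],y0]); print(l,list(sub),np.round(p,4),round(s,3))
cen={}
for c,(u,v,r) in{'top':(292,197,8),'side':(268,226,10)}.items():
    g=cv2.cvtColor(ims[c],cv2.COLOR_RGB2GRAY)[v-r:v+r+1,u-r:u+r+1].astype(float)
    w=np.clip(110-g,0,None); yy,xx=np.mgrid[v-r:v+r+1,u-r:u+r+1]
    print(g.astype(int)[::2,::2]) if c=='side' else 0
    w[g>100]=0; cen[c]=np.array([(w*xx).sum(),(w*yy).sum()])/w.sum(); print(c,cen[c])
print(tri(cen),plane('top',cen['top'],.08),plane('side',cen['side'],.077))
a=[cv2.resize(ims[c][v-50:v+50,u-65:u+65],None,fx=6,fy=6,interpolation=2) for c,(u,v) in{'top':(292,193)}.items()][0]
cv2.imwrite('pics/c1.png',a[:,:,::-1])
E
```

```text
box ['top', 'side'] [ 0.5718 -0.1319 -0.2491] 0.589
box ['top'] [ 0.6222 -0.1438 -0.2385] 0.425
box ['side'] [ 0.5722 -0.1318 -0.2527] 0.668Traceback (most recent call last):
  File "<stdin>", line 8, in <module>
KeyError: 'top'
```

```bash
cat > m.py <<'E'
from h import *
ims={c:ctrl.get_image(c) for c in K}
def mask(c,ls):
    m=np.zeros((384,512),np.uint8)
    for l in ls:
        for _ in range(2):
            o=ctrl.outline_of(c,l)
            if o and o[0]['conf']>.4: m|=o[0]['mask'].astype(np.uint8); break
    if m.sum()==0: return None
    pts=np.argwhere(m)[:,::-1]
    q=cv2.convexHull(pts.astype(np.int32)); cv2.fillPoly(m,[q],1)
    return m.astype(np.float32)
for ls,d,y0 in((["box","cover_plate"],(.218,.166,.064),-.25),(["tray"],(.11,.13,.018),0)):
    ms={c:mask(c,ls) for c in K}; ms={c:m for c,m in ms.items() if m is not None}
    r=np.argwhere(list(ms.values())[0]).mean(0)[::-1]; x=plane(list(ms)[0],r,d[2]*.8)
    for sub in [ms]+[{c:ms[c]} for c in ms]:
        p,s=fit(d,sub,[x[0],x[1],y0]); print(ls[0],list(sub),np.round(p,4),round(s,3))
cen={}
for c,(u,v,r) in{'top':(292,197,8),'side':(268,226,10)}.items():
    g=cv2.cvtColor(ims[c],cv2.COLOR_RGB2GRAY)[v-r:v+r+1,u-r:u+r+1].astype(float)
    yy,xx=np.mgrid[v-r:v+r+1,u-r:u+r+1]
    w=np.clip(90-g,0,None); cen[c]=np.array([(w*xx).sum(),(w*yy).sum()])/w.sum(); print(c,cen[c])
print(tri(cen),plane('top',cen['top'],.085),plane('side',cen['side'],.077))
a=np.hstack([cv2.resize(ims[c][v-50:v+50,u-50:u+50],None,fx=4,fy=4,interpolation=2) for c,(u,v) in{'top':(292,193),'side':(278,238)}.items()])
cv2.imwrite('pics/c1.png',a[:,:,::-1])
E
python3 m.py
```

```text
box ['top', 'side'] [ 0.5714 -0.1301 -0.2452] 0.638
box ['top'] [ 0.5711 -0.13   -0.2389] 0.965
box ['side'] [ 0.592  -0.0757 -0.3019] 0.348
tray ['top', 'side'] [ 0.4742  0.2001 -0.0821] 0.944
tray ['top'] [ 0.4743  0.2    -0.0725] 0.96
tray ['side'] [ 0.4742  0.2002 -0.0907] 0.931
top [292.62529691 195.73099762]
side [269.33169916 225.8443454 ]
(array([ 0.55809567, -0.12917228,  0.07823836]), array([ 0.12629669, -0.449424  , -0.37683266,  0.0489293 ])) [ 0.55589857 -0.12794655  0.085     ] [ 0.55967984 -0.12814125  0.077     ]
```

View pics/c1.png

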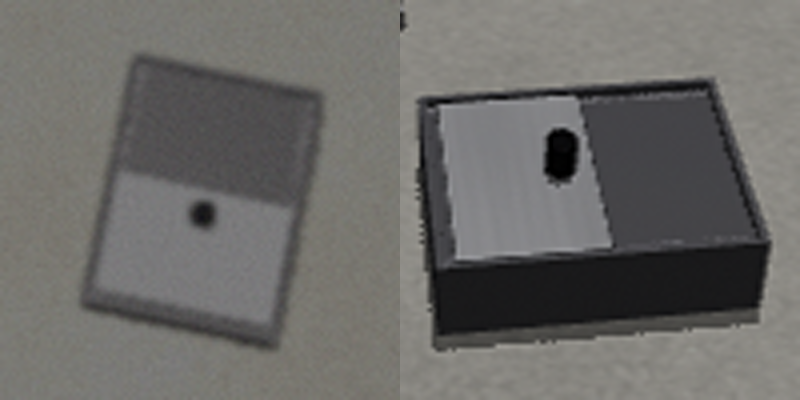

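The crop shows the rim corners and the knob clearly (top knob at px 292.7,196.5). I refine the fit with the corners.

```bash
cat > c.py <<'E'
from h import *
tc=np.array([[135,57],[322,94],[277,347],[83,303]])/4+[242,143]-.375
sc=(np.array([[421,98],[713,82],[768,240],[434,268]])-[400,0])/4+[228,188]-.375
L,W=.109,.083
lt=[(L,W),(L,-W),(-L,-W),(-L,W)]; ls=[(-L,W),(L,W),(L,-W),(-L,-W)]
def f(p,w):
    r=[]
    if 't' in w: r.append(proj('top',[[*T(p,a),.064] for a in lt])-tc)
    if 's' in w: r.append(proj('side',[[*T(p,a),.064] for a in ls])-sc)
    return np.concatenate(r).ravel()
for w in('t','s','ts'):
    r=least_squares(f,[.571,-.13,-.24],args=(w,)); print(w,np.round(r.x,4),np.round(r.fun,1))
p=r.x
X,e=tri({'top':np.array([203,214])/4+[242,143]-.375,'side':np.array([561-400,154])/4+[228,188]-.375}); print(X,e)
d=X[:2]-p[:2]; c,s=np.cos(p[2]),np.sin(p[2]); print('knob in box',c*d[0]+s*d[1],-s*d[0]+c*d[1])
from scipy.spatial.transform import Rotation as Ro
Rt=Ro.from_rotvec(ctrl.get_obs()['tool_rot']).as_matrix(); print(np.round(Rt,3))
E
python3 c.py
```

```text
t [ 0.5694 -0.1311 -0.2319] [-0.4 -0.6  0.7  0.  -0.  -0.1 -0.3  0.7]
s [ 0.5719 -0.1318 -0.2517] [-0.7 -0.4  0.3 -0.9  0.4  0.9  0.   0. ]
ts [ 0.5709 -0.1316 -0.2419] [ 0.1 -1.2  1.1 -0.1 -0.2 -0.4 -0.4 -0.1 -1.4 -0.1 -0.4 -1.1  0.2  0.6
 -0.   0.4]
[ 0.55545276 -0.12794035  0.07712788] [ 0.00285632 -0.01023597 -0.00858128  0.00110845]
knob in box -0.01586259087342547 -0.0001616639576401931
[[-0.97   0.241  0.   ]
 [ 0.241  0.97  -0.   ]
 [-0.    -0.    -1.   ]]
```

```bash
python3 -m creep '[[0,-285,-307,0,0],[0,-285,-307,0,0],[0,-285,-307,0,0],[0,-285,-307,0,0],[0,-285,-307,0,0],[0,-285,-307,0,0],[0,-285,-307,0,0],[0,-285,-307,0,0],[0,-285,-307,0,0],[0,-285,-307,0,0],[0,-285,-307,0,0],[0,-285,-307,0,0]]' 30
python3 -m creep '[[0,-284,-307,0,0],[0,-284,-307,0,0],[0,-284,-307,0,0],[0,-284,-307,0,0],[0,-284,-307,0,0],[0,-284,-307,0,0],[0,-284,-307,0,0],[0,-284,-307,0,0],[0,-284,-307,0,0],[0,-284,-307,0,0],[0,-284,-307,0,0],[0,-284,-307,0,0]]'
cat > w.py <<'E'
import sys
from h import *
from scipy.spatial.transform import Rotation as Ro
o=ctrl.get_obs(); R=Ro.from_rotvec(o['tool_rot']).as_matrix()
print('t',o['t'],'pos',np.round(o['tool_pos'],4),'F',np.round(o['contact_force'],1),'open',round(o['opening'],4),'yaw_y',np.arctan2(R[1,1],R[0,1]), 'tilt',np.round(R[:2,2],3))
if len(sys.argv)>3:
    X=np.array([float(a) for a in sys.argv[1:4]]); print('shift tool mm',np.round(R.T@(X-o['tool_pos'])*1e3,1))
E
python3 w.py .5550 -.1280 .067
```

```text
t: 2.55
tool_pos: [0.3544, 0.2381, 0.2316]
tool_rot: [0.39, 3.117, 0.001]
contact_force: [0.3, -0.3, -0.1]
opening: 0.0854
t: 3.55
tool_pos: [0.5558, -0.1267, 0.2305]
tool_rot: [-0.383, -3.117, -0.001]
contact_force: [-0.4, 0.7, -0.3]
opening: 0.0855
t 3.55 pos [ 0.5558 -0.1267  0.2305] F [-0.4  0.7 -0.3] open 0.0855 yaw_y 1.32643480070369 tilt [-0.001  0.001]
shift tool mm [  0.2  -1.6 163.5]
```

```bash
python3 -m creep '[[0,0,-1,40,0],[0,0,-1,80,0],[0,0,-1,115,0],[0,0,-1,140,0],[0,0,-1,155,0],[0,0,-1,162,0],[0,0,-1,162,0],[0,0,-1,162,0]]'
python3 w.py
```

```text
t: 4.22
tool_pos: [0.5551, -0.1264, 0.0702]
tool_rot: [0.379, 3.118, -0.0]
contact_force: [-0.5, 0.2, 0.0]
opening: 0.0853
t 4.2167 pos [ 0.5551 -0.1264  0.0702] F [-0.5  0.2  0. ] open 0.0853 yaw_y 1.328830586994452 tilt [ 0.001 -0.   ]
```

```bash
python3 -m creep '[[255,0,0,0,0],[255,0,0,0,0],[255,0,0,0,0],[255,0,0,0,0],[255,0,0,0,0],[255,0,0,0,0],[255,0,0,0,0],[255,0,0,0,0],[255,0,0,0,0],[255,0,0,0,0],[255,0,0,0,0],[255,0,0,0,0]]' 25; python3 w.py
```

```text
t: 5.22
tool_pos: [0.5549, -0.128, 0.0699]
tool_rot: [0.382, 3.118, -0.001]
contact_force: [-0.6, -0.9, 4.9]
opening: 0.021
t 5.2167 pos [ 0.5549 -0.128   0.0699] F [-0.6 -0.9  4.9] open 0.021 yaw_y 1.3269058247752747 tilt [ 0.001 -0.001]
```

Knob gripped (opening 21 mm). I slide it now.

```bash
python3 -m creep '[[255,-4,0,0,0],[255,-10,0,0,0],[255,-17,0,0,0],[255,-24,0,0,0],[255,-31,0,0,0],[255,-38,0,0,0],[255,-44,0,0,0],[255,-48,0,0,0],[255,-50,0,0,0],[255,-50,0,0,0]]'; python3 w.py
```

```text
t: 6.05
tool_pos: [0.6028, -0.1395, 0.0699]
tool_rot: [-0.382, -3.116, -0.001]
contact_force: [-4.3, 2.0, 8.0]
opening: 0.021
t 6.05 pos [ 0.6028 -0.1395  0.0699] F [-4.3  2.   8. ] open 0.021 yaw_y 1.3270657862600501 tilt [-0.002  0.001]
```

```bash
python3 -m creep '[[255,-4,0,0,0],[255,-10,0,0,0],[255,-17,0,0,0],[255,-24,0,0,0],[255,-30,0,0,0],[255,-35,0,0,0],[255,-39,0,0,0],[255,-42,0,0,0],[255,-43,0,0,0],[255,-43,0,0,0]]'; python3 -m creep '[[255,-1,0,0,0],[255,-2,0,0,0],[255,-2,0,0,0]]';python3 w.py
```

```text
t: 6.88
tool_pos: [0.6443, -0.1498, 0.07]
tool_rot: [-0.382, -3.116, -0.001]
contact_force: [-4.6, 1.0, 7.8]
opening: 0.0211
t: 7.13
tool_pos: [0.646, -0.1502, 0.0699]
tool_rot: [-0.382, -3.116, -0.001]
contact_force: [-6.6, 1.1, 8.4]
opening: 0.021
t 7.1333 pos [ 0.646  -0.1502  0.0699] F [-6.6  1.1  8.4] open 0.021 yaw_y 1.327075311595203 tilt [-0.003  0.001]
```

Small steps towards the stop, with force watched.

```bash
for i in 1; do python3 -m creep '[[255,-1,0,0,0],[255,-2,0,0,0],[255,-2,0,0,0]]'; done; python3 w.py; python3 - <<'E'
from h import *
a=[]
for c,(u,v) in{'top':(292,180),'side':(278,230)}.items():
    im=ctrl.get_image(c); a.append(cv2.resize(im[v-50:v+50,u-50:u+50],None,fx=4,fy=4,interpolation=2))
cv2.imwrite('pics/s2.png',np.hstack(a)[:,:,::-1])
E
```

```text
t: 7.38
tool_pos: [0.648, -0.1507, 0.0699]
tool_rot: [-0.382, -3.116, -0.001]
contact_force: [-6.6, 1.5, 7.9]
opening: 0.0211
t 7.3833 pos [ 0.648  -0.1507  0.0699] F [-6.6  1.5  7.9] open 0.0211 yaw_y 1.327085182500379 tilt [-0.003  0.001]
```

View pics/s2.png

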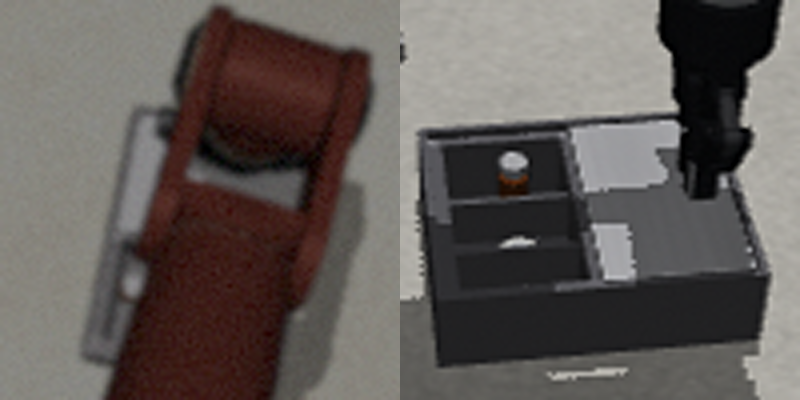

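The side view shows all three pockets uncovered, with the vial in the +y pocket (crop px 513,170). I nudge the plate a little further until it meets the stop.

```bash
python3 -m creep '[[255,-1,0,0,0],[255,-1.5,0,0,0],[255,-1.5,0,0,0]]'; python3 w.py
```

```text
t: 7.73
tool_pos: [0.6491, -0.151, 0.07]
tool_rot: [-0.381, -3.115, -0.001]
contact_force: [-7.8, 1.9, 9.8]
opening: 0.021
t 7.7333 pos [ 0.6491 -0.151   0.07  ] F [-7.8  1.9  9.8] open 0.021 yaw_y 1.3270760424349795 tilt [-0.004  0.001]
```

```bash
python3 -m creep '[[255,-1,0,0,0],[255,-2,0,0,0],[255,-2,0,0,0]]'; python3 w.py
```

```text
t: 7.98
tool_pos: [0.6491, -0.151, 0.0699]
tool_rot: [-0.381, -3.109, -0.002]
contact_force: [-13.9, 3.3, 15.2]
opening: 0.021
t 7.9833 pos [ 0.6491 -0.151   0.0699] F [-13.9   3.3  15.2] open 0.021 yaw_y 1.3272392173684975 tilt [-0.009  0.003]
```

At the stop: position stalls and force rises. The implied box origin (0.571,-0.132) agrees with the fit. I unload, release and rise.

```bash
python3 -m creep '[[255,1,0,0,0],[255,2,0,0,0],[0,2,0,0,0],[0,2,0,0,0],[0,2,0,0,0],[0,2,0,0,0],[0,2,0,0,0],[0,2,0,0,0],[0,2,0,0,0]]'; python3 -m creep '[[0,0,0,-10,0],[0,0,0,-40,0],[0,0,0,-80,0],[0,0,0,-120,0],[0,150,0,-130,0],[0,150,0,-130,0],[0,150,0,-130,0],[0,150,110,-130,0],[0,150,110,-130,0],[0,150,110,-130,0],[0,150,200,-130,0],[0,150,200,-130,0]]';python3 w.py; python3 - <<'E'
from h import *
a=[]
for c,(u,v) in{'top':(292,190),'side':(278,230)}.items():
    im=ctrl.get_image(c); cv2.imwrite(f'pics/{c}3.png',im[:,:,::-1]); a.append(cv2.resize(im[v-50:v+50,u-50:u+50],None,fx=4,fy=4,interpolation=2))
    for l in('vial_center','cover_knob'): print(c,l,[(np.round(d['rect'],1).tolist(),round(d['conf'],2)) for d in ctrl.boxes_of(c,l)[:2]])
cv2.imwrite('pics/s3.png',np.hstack(a)[:,:,::-1])
E
```

```text
t: 8.73
tool_pos: [0.6502, -0.1514, 0.0691]
tool_rot: [-0.382, -3.118, -0.0]
contact_force: [-0.9, 0.1, 0.0]
opening: 0.0853
t: 9.73
tool_pos: [0.5513, 0.0738, 0.2008]
tool_rot: [0.383, 3.116, 0.0]
contact_force: [0.9, -0.6, -0.2]
opening: 0.0854
t 9.7333 pos [0.5513 0.0738 0.2008] F [ 0.9 -0.6 -0.2] open 0.0854 yaw_y 1.3259075758453984 tilt [ 0.002 -0.   ]
top vial_center [([297.0, 200.8, 9.2, 12.0], 0.51)]
top cover_knob [([271.8, 160.0, 51.1, 37.4], 0.75)]
side vial_center []
side cover_knob [([271.8, 209.4, 48.4, 42.7], 0.57)]
```

View pics/s3.png

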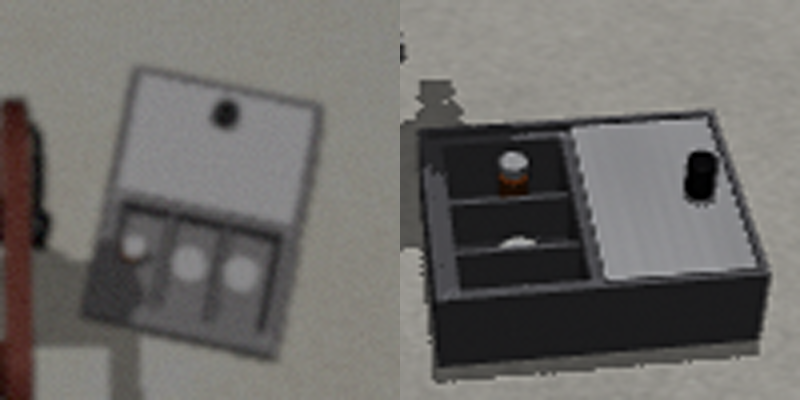

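The plate now sits fully at the far end, its knob near the far stop. The vial is in the left pocket (cap at top crop 133,243; side crop 513,160) and the discs are in the other two. I measure the vial.

```bash
cat > v.py <<'E'
from h import *
p=[.5713,-.1318,-.242]
ctr=T(p,(-.05,.048)); print('pocket',ctr)
for c,(u,v) in{'top':(275,200),'side':(306,220)}.items(): pass
for c,(u,v),z in(('top',(133/4+242-.375,243/4+140-.375),.055),('side',(113/4+228-.375,162/4+180-.375),.051)):
    im=cv2.imread(f'pics/{c}3.png'); g=im.min(2).astype(float)
    r=5; U,V=int(round(u)),int(round(v)); w=g[V-r:V+r+1,U-r:U+r+1]; th=np.percentile(w,75); 
    b=np.clip(w-(w.min()+w.max())/2,0,None); yy,xx=np.mgrid[V-r:V+r+1,U-r:U+r+1]
    q=np.array([(b*xx).sum(),(b*yy).sum()])/b.sum()
    for uv in((u,v),q):
        X=plane(c,uv,z); d=X[:2]-p[:2]; cc,s=np.cos(p[2]),np.sin(p[2])
        print(c,np.round(uv,2),np.round(X,4),'box',np.round([cc*d[0]+s*d[1],-s*d[0]+cc*d[1]],4))
E
python3 v.py
```

```text
pocket [ 0.53425992 -0.07321645]
top [274.88 200.38] [ 0.5448 -0.0706  0.055 ] box [-0.0404  0.0531]
top [275.63 200.31] [ 0.5449 -0.0731  0.055 ] box [-0.0397  0.0506]
side [255.88 220.12] [ 0.544  -0.0678  0.051 ] box [-0.0419  0.0555]
side [255.94 219.79] [ 0.5446 -0.0666  0.051 ] box [-0.0415  0.0569]
```

```bash
python3 -m creep '[[150,-4,-20,0,0.12],[150,-8,-45,0,0.24],[150,-12,-70,0,0.36],[150,-16,-95,0,0.48],[150,-20,-115,0,0.6],[150,-24,-130,0,0.72],[150,-26,-143,0,0.84],[150,-26,-143,0,0.96],[150,-26,-143,0,1.08],[150,-26,-143,0,1.2],[150,-26,-143,0,1.32],[150,-26,-143,0,1.44]]'; python3 -m creep '[[150,0,0,0,0.13],[150,0,0,0,0.13],[150,0,0,0,0.13],[150,0,0,0,0.13]]';python3 w.py .5419 -.0715 .016; python3 -c "
from station import ctrl
print(ctrl.get_obs()['q'])"
```

```text
t: 11.03
tool_pos: [0.5415, -0.0745, 0.1995]
tool_rot: [2.353, 2.082, -0.0]
contact_force: [0.4, 1.1, -0.7]
opening: 0.0352
t: 11.37
tool_pos: [0.5417, -0.0735, 0.1994]
tool_rot: [2.473, 1.937, -0.0]
contact_force: [-0.4, -0.6, -0.4]
opening: 0.0349
t 11.3667 pos [ 0.5417 -0.0735  0.1994] F [-0.4 -0.6 -0.4] open 0.0349 yaw_y -0.2418406359698779 tilt [ 0. -0.]
shift tool mm [  2.   -0.3 183.4]
[-2.70931592e-01 -1.12943437e-01  1.82866913e+00 -1.08897569e-04
  1.42579763e+00 -2.90752216e-02]
```

```bash
python3 -m creep '[[150,2,0,40,0],[150,2,0,80,0],[150,2,0,110,0],[150,2,0,125,0],[150,2,0,130,0],[150,2,0,130,0],[150,2,0,130,0]]'; python3 w.py .5419 -.0715 .016; python3 - <<'E'
from h import *
c='side';u,v=262,222
im=ctrl.get_image(c); a=cv2.resize(im[v-40:v+40,u-50:u+50],None,fx=7,fy=7,interpolation=2)
def pt(X):return tuple(int(q) for q in ((proj(c,X)[0]-[u-50,v-40]+.5)*7))
cv2.imwrite('pics/s4.png',a[:,:,::-1])
E
```

```text
t: 11.95
tool_pos: [0.5433, -0.0711, 0.0705]
tool_rot: [2.473, 1.936, 0.001]
contact_force: [0.6, 0.7, 0.8]
opening: 0.0352
t 11.95 pos [ 0.5433 -0.0711  0.0705] F [0.6 0.7 0.8] open 0.0352 yaw_y -0.24245831307482452 tilt [ 0.002 -0.   ]
shift tool mm [-0.7 -1.3 54.5]
```

View pics/s4.png

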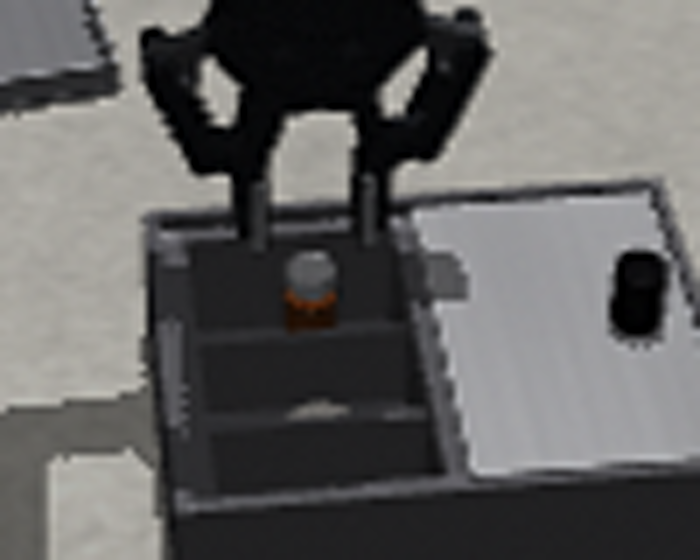

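The fingers straddle the vial (tips at crop px 258/370, cap at 311,270). I descend.

```bash
python3 -m creep '[[150,0,0,7,0],[150,0,0,14,0],[150,0,0,20,0],[150,0,0,20,0]]'; python3 -m creep '[[150,0,0,6,0],[150,0,0,12,0],[150,0,0,18,0],[150,0,0,24,0],[150,0,0,30,0],[150,0,0,34,0],[150,0,0,34,0],[150,0,0,34,0]]'; python3 w.py
```

```text
t: 12.33
tool_pos: [0.5414, -0.0704, 0.0478]
tool_rot: [-2.473, -1.935, 0.002]
contact_force: [-1.2, 0.0, -1.2]
opening: 0.0354
t: 13.0
tool_pos: [0.5425, -0.0707, 0.0165]
tool_rot: [-2.474, -1.936, 0.001]
contact_force: [-7.9, 1.1, 10.2]
opening: 0.0352
t 13.0 pos [ 0.5425 -0.0707  0.0165] F [-7.9  1.1 10.2] open 0.0352 yaw_y -0.24279578989613856 tilt [-0.001  0.   ]
```

Contact of about 10 N with the far pocket wall. I back up, shift 4 mm nearer and retry slightly higher.

```bash
python3 -m creep '[[150,0,0,-4,0],[150,0,0,-8,0],[150,0,-2,-8,0],[150,0,-4,-8,0],[150,0,-4,-8,0]]'; python3 w.py; python3 -m creep '[[150,0,0,3,0],[150,0,0,6,0],[150,0,0,6,0],[150,0,0,6,0]]'; python3 w.py
```

```text
t: 13.42
tool_pos: [0.538, -0.0696, 0.0229]
tool_rot: [-2.474, -1.935, 0.001]
contact_force: [-0.7, 0.5, -0.8]
opening: 0.0352
t 13.4167 pos [ 0.538  -0.0696  0.0229] F [-0.7  0.5 -0.8] open 0.0352 yaw_y -0.24300911241744033 tilt [-0.001  0.   ]
t: 13.75
tool_pos: [0.5382, -0.0697, 0.0167]
tool_rot: [-2.474, -1.935, 0.001]
contact_force: [1.2, -0.6, -0.4]
opening: 0.0353
t 13.75 pos [ 0.5382 -0.0697  0.0167] F [ 1.2 -0.6 -0.4] open 0.0353 yaw_y -0.24304800704547302 tilt [-0.001  0.   ]
```

```bash
python3 -m creep '[[170,0,0,0,0],[180,0,0,0,0],[190,0,0,0,0],[200,0,0,0,0],[210,0,0,0,0],[230,0,0,0,0],[255,0,0,0,0],[255,0,0,0,0],[255,0,0,0,0],[255,0,0,0,0]]' 25; python3 w.py; python3 -m creep '[[255,0,0,-3,0],[255,0,0,-8,0],[255,0,0,-15,0],[255,0,0,-25,0],[255,0,0,-40,0],[255,0,0,-60,0],[255,0,0,-80,0],[255,0,0,-100,0],[255,0,0,-110,0],[255,0,0,-110,0],[255,0,0,-110,0]]'; python3 w.py .4743 .2 .1; python3 - <<'E'
from h import *
c='side';u,v=262,200
im=ctrl.get_image(c); a=cv2.resize(im[v-50:v+50,u-50:u+50],None,fx=6,fy=6,interpolation=2)
cv2.imwrite('pics/s5.png',a[:,:,::-1])
E
```

```text
t: 14.58
tool_pos: [0.5388, -0.0698, 0.0175]
tool_rot: [2.474, 1.936, 0.0]
contact_force: [-0.4, -0.2, 1.7]
opening: 0.0209
t 14.5833 pos [ 0.5388 -0.0698  0.0175] F [-0.4 -0.2  1.7] open 0.0209 yaw_y -0.24300109553235635 tilt [ 0. -0.]
t: 15.5
tool_pos: [0.5389, -0.0698, 0.1279]
tool_rot: [2.473, 1.935, 0.001]
contact_force: [0.1, -0.4, -1.3]
opening: 0.021
t 15.5 pos [ 0.5389 -0.0698  0.1279] F [ 0.1 -0.4 -1.3] open 0.021 yaw_y -0.24301781032137384 tilt [ 0.001 -0.   ]
shift tool mm [ 246.4 -127.7   27.7]
```

View pics/s5.png

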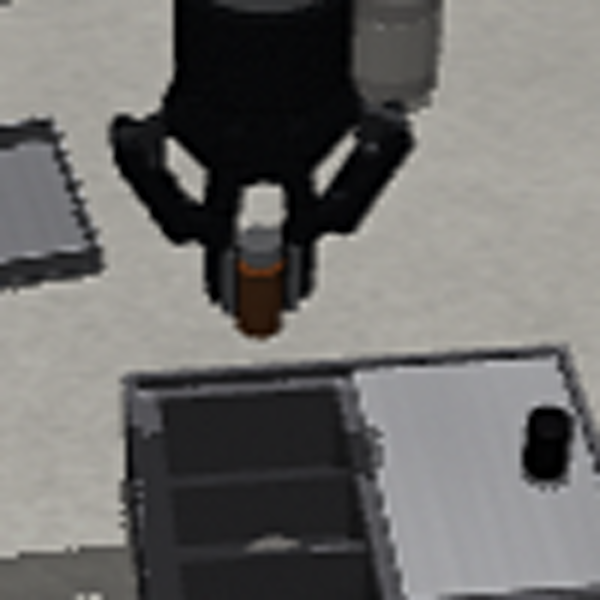

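The vial is held upright. I move over the tray.

```bash
python3 -m creep '[[255,10,-5,0,0],[255,35,-18,0,0],[255,65,-34,0,0],[255,95,-50,0,0],[255,125,-65,0,0],[255,155,-80,0,0],[255,185,-96,0,0],[255,212,-110,0,0],[255,232,-121,0,0],[255,242,-126,0,0],[255,246,-128,0,0],[255,246,-128,0,0]]'; python3 -m creep '[[255,0,0,15,0],[255,0,0,35,0],[255,0,0,55,0],[255,0,0,75,0],[255,0,0,90,0],[255,0,0,98,0],[255,0,0,102,0],[255,0,0,102,0],[255,0,0,102,0]]'; python3 w.py .4743 .2 .014
```

```text
t: 16.55
tool_pos: [0.4728, 0.2002, 0.1264]
tool_rot: [-2.473, -1.937, 0.003]
contact_force: [0.2, -0.0, 0.7]
opening: 0.0217
t: 17.3
tool_pos: [0.4743, 0.1995, 0.026]
tool_rot: [2.475, 1.935, 0.001]
contact_force: [0.4, 0.9, 0.2]
opening: 0.0212
t 17.3 pos [0.4743 0.1995 0.026 ] F [0.4 0.9 0.2] open 0.0212 yaw_y -0.24373237605846546 tilt [0.001 0.   ]
shift tool mm [ 0.5 -0.1 12. ]
```

```bash
python3 -m creep '[[255,0,0,2,0],[255,0,0,4,0],[255,0,0,6,0],[255,0,0,8,0],[255,0,0,9,0],[255,0,0,9,0],[255,0,0,9,0]]'; python3 -m creep '[[255,0,0,1,0],[255,0,0,1,0],[255,0,0,1,0]]'; python3 -m creep '[[255,0,0,1,0],[255,0,0,1,0],[255,0,0,1,0]]'
```

```text
t: 17.88
tool_pos: [0.4734, 0.1998, 0.0162]
tool_rot: [-2.474, -1.936, 0.0]
contact_force: [-0.1, 0.5, -0.5]
opening: 0.0213
t: 18.13
tool_pos: [0.4735, 0.1998, 0.0153]
tool_rot: [-2.474, -1.936, 0.0]
contact_force: [1.3, 0.0, -0.9]
opening: 0.0212
t: 18.38
tool_pos: [0.4738, 0.1999, 0.0145]
tool_rot: [2.474, 1.936, 0.001]
contact_force: [0.4, -0.7, 0.1]
opening: 0.0213
```

```bash
python3 -m creep '[[255,0,0,0.7,0],[255,0,0,0.7,0],[255,0,0,0.7,0]]'; python3 -m creep '[[255,0,0,0.7,0],[255,0,0,0.7,0],[255,0,0,0.7,0]]'
```

```text
t: 18.63
tool_pos: [0.4738, 0.1999, 0.0145]
tool_rot: [2.474, 1.936, -0.0]
contact_force: [-2.7, -0.1, 6.4]
opening: 0.0211
t: 18.88
tool_pos: [0.4739, 0.1999, 0.0144]
tool_rot: [-2.474, -1.936, 0.001]
contact_force: [-4.2, -2.1, 10.1]
opening: 0.0211
```

Touchdown at TCP z 14.5 mm, as expected. I ease the load, open slowly and retreat straight up.

```bash
python3 -m creep '[[255,0,0,-0.7,0],[255,0,0,-1.1,0],[255,0,0,-1.1,0]]'; python3 -m creep '[[215,0,0,-1.1,0],[205,0,0,-1.1,0],[195,0,0,-1.1,0],[185,0,0,-1.1,0],[175,0,0,-1.1,0],[165,0,0,-1.1,0],[150,0,0,-1.1,0],[130,0,0,-1.1,0],[110,0,0,-1.1,0],[110,0,0,-1.1,0]]' 20; python3 w.py; python3 -m creep '[[110,0,0,-5,0],[110,0,0,-15,0],[110,0,0,-30,0],[110,0,0,-50,0],[110,0,0,-80,0],[110,0,0,-110,0],[110,0,0,-140,0],[110,0,0,-170,0],[110,0,60,-170,0],[110,0,60,-170,0],[110,0,60,-170,0]]'
python3 -m creep '[[110,0,-40,0,0],[110,0,-80,0,0],[110,0,-120,0,0],[110,0,-120,0,0],[110,0,-120,0,0],[110,0,-120,0,0]]'
python3 w.py; python3 - <<'E'
from h import *
a=[]
for c,(u,v) in{'top':(245,195),'side':(255,205)}.items():
    im=ctrl.get_image(c); a.append(cv2.resize(im[v-75:v+75,u-100:u+100],None,fx=3.9,fy=3.9,interpolation=2)[:,:])
    print(c,[(np.round(d['rect'],1).tolist(),round(d['conf'],2)) for d in ctrl.boxes_of(c,'vial_center')[:2]])
a=[cv2.resize(x,(520,390))[:, 60:460] for x in a]
cv2.imwrite('pics/s6.png',np.hstack(a)[:,:,::-1])
E
```

```text
t: 19.13
tool_pos: [0.4738, 0.1999, 0.0145]
tool_rot: [2.474, 1.936, 0.001]
contact_force: [-1.3, -1.1, 4.1]
opening: 0.0209
t: 19.97
tool_pos: [0.4736, 0.1998, 0.0151]
tool_rot: [2.474, 1.936, 0.0]
contact_force: [-0.5, 0.0, -0.4]
opening: 0.0482
t 19.9667 pos [0.4736 0.1998 0.0151] F [-0.5  0.  -0.4] open 0.0482 yaw_y -0.24302527217658873 tilt [0. 0.]
t: 20.88
tool_pos: [0.5351, 0.1846, 0.1881]
tool_rot: [2.474, 1.932, 0.007]
contact_force: [-0.7, 0.1, 0.2]
opening: 0.0487
t: 21.38
tool_pos: [0.4153, 0.2144, 0.1858]
tool_rot: [2.473, 1.936, 0.002]
contact_force: [0.6, 0.3, -0.3]
opening: 0.0487
t 21.3833 pos [0.4153 0.2144 0.1858] F [ 0.6  0.3 -0.3] open 0.0487 yaw_y -0.24242979713017093 tilt [0.001 0.   ]
top []
side [([204.0, 172.3, 7.6, 15.6], 0.42)]
```

View pics/s6.png

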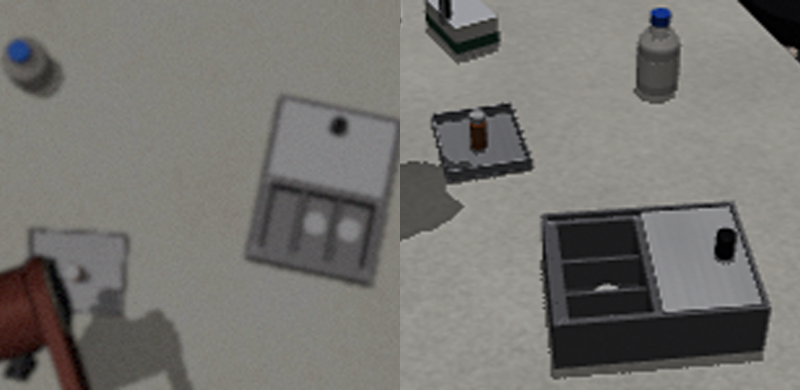

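The vial stands upright in the tray (side crop 478,130). The plate is at the far end on its rails, both discs are in their pockets, and the bottle and carton are where they were. I hand in.

```bash
python3 -c "
from station import ctrl
print(ctrl.finish_job(), ctrl.get_obs()['t'])"
```

```text
the job is handed in; nothing more can be done
the job is handed in; nothing more can be done
```

The job is done and was handed in at about 21.5 s, well under the 54 s limit.

- **Cover plate:** I gripped the knob and slid the plate along its rails until it met the far end stop. The knob stopped moving and the wrist force rose to about 21 N. I eased the load before letting go, and the pictures show all three pockets open.
- **Vial:** It was in the left (+y) pocket. I lifted it out, lowered it into the tray until I felt it touch down (about 11 N), eased the load and released it.

**Last checks:** The final side picture shows the vial upright in the tray, the plate still at the far end, and the carton and bottle undisturbed. The final top picture shows both discs in their pockets. The gripper was clear of everything, at about 0.19 m height.

**Checks that failed or disagreed:**
- **Wall contact:** On the first descent into the pocket the fingers met something, most likely the far wall, with about 13 N. I backed off, moved 4 mm nearer and went down again without contact.
- **Box fit:** One early fit of the box from the side camera was off because its outline was bad. I used the corner fit instead, and the end stop position confirmed it.
- **Vial detector:** It missed the vial in the last top picture, where the arm was partly in the way, and found it in the side picture.
- **Tube rack:** It was outside the last crops. No move went near it, but I did not check it again.

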